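# Hang the lift-off door of a shop sample case and swing it shut

## Robot

A 7-joint arm with a two-finger parallel gripper is mounted at the origin on the work surface. World frame = base frame: x ahead of the robot, y to its left, z up, the work surface at z = 0. Lengths are in m, angles in degrees, forces in N, time in s.
With the tool pointing down it reaches from about 0.425 to 0.875 m from the base axis. Payload 4.7 kg.
Tool frame: the origin (TCP) lies midway between the tips of the shut fingers; the grasp point (between the pads) lies 19 mm behind it; z points along the fingers, y is the line along which they close (so a half turn about z gives the same grasp; the last joint's range is limited). The gripper opens to 85 mm and grips with 20 to 120 N. Pads are 22 mm wide; open, the fingers measure 114 mm over their backs; the gripper's body (76 mm by 85 mm) begins 54 mm behind the grasp point. The pads swing forward as they close: fully open they stand 13 mm farther back than shut.
Start: joints at [-70.353, 18.392, -4.016, 83.108, 1.295, 78.541, -3.26], TCP at [0.21, 0.615, 0.231] pointing down, gripper open.
Joint ranges: [-163.93, 163.93], [-17.29, 119.83], [-79.2, 71.16], [3.27, 140.29], [-89.18, 269.18], [5.43, 117.66], [-154.24, 154.24]. Speed limits (degrees/s): [147.25, 147.25, 180, 180, 180, 180, 180].

## Interface

Orientations are given as a 3x3 rotation matrix whose columns are the frame's x, y, z axes.
In Python, from station import monitor, cams, bot gives the robot as it stands.
- The arm moves only by the tool move_arm, never from a script. Its argument "series" is a list of rows, each a list of 7 numbers: the shift along the tool's x, y, z each as a share of 0.04 m, from -1 to 1, then the turn, a rotation vector about the tool's x, y, z each as a share of 0.08 rad, from -1 to 1, then the gripper command: -1 is fully open, 1 is shut, values between are in proportion. A call has 1 to 12 rows; each row shifts and turns the commanded pose from where the row before left it, along the tool's axes as they then stand; what a row does not reach is not made up. A row lasts 1/12 s, in which the tool goes at most 41.7 mm and 7.16 degrees, less where a joint would pass 70% of its speed; a pose out of reach is approached as far as the arm can. A call with a number of a shift or a turn outside -1 to 1 is refused whole. A call with a gripper value outside its range is refused whole. The fingers move at their own pace and stop on an object; "grip_force" is the grip in N (left out, the last holds). Time passes only in rows, so rows that do not move let the fingers close. It gives the time, the measured TCP pose, the force, the opening and the grip force at its end, in the units of the state.
- monitor.get_obs(): the state, without advancing time (a new reading comes with each control period).
- cams.capture(name): name is "scene" or "top"; returns the picture (480x640x3 uint8, red, green, blue); there is no depth.
- cams.camera_params(name): a dict with "camera_matrix" (3x3 intrinsics, pixels), "k1" (the pictures are not rectified: a ray, as slopes to the right and down, at radius r is drawn at 1 + k1 r^2 times it, then the intrinsics apply), "origin" and "attitude" of the camera in the world. Camera axes: x right, y up, looking along -z (the intrinsics and any distortion apply to the point x, -y, -z); pixel columns grow to the right and rows downward; lengths in m; the calibration is good to about 2 mm. A picture is of the moment at which its call begins. camera_params takes no time and is no camera call.
- bot.close_job(): hands the job in; it is judged then, once.
Trained networks look in the newest picture that a camera, given by its name, has taken for a name from the list of things; names that differ only in an ending like _2 or _b are one class to them, and where a whole thing is asked for, a point or a joint stands for the part that bears it (a point fixed in the world has none). Each returns a list of dicts, best first, with "score" (0 to 1); they miss things now and then, are a little off and sometimes report something else, mostly with a low value. They report only what shows in the picture. A call takes as long as a camera call. They do not tell look-alikes from the thing itself.
- cams.spot_in(camera, label): "pixel" ([column, row] in pixels, amid what is visible of it).
- cams.pinpoint(camera, label): "pixel" ([column, row] in pixels: a listed point, or the origin of a listed thing).
The state is a dict: "t": time; "joint_pos": joint angles; "joint_vel": joint speeds; "effort": joint torques, N m; "tcp_pos": TCP position; "ee_rot": TCP orientation; "wrist_force": force on the tool from outside, world axes, zero at the start; "moment": the same for the moment, N m; "opening": opening from 0.0 (shut) to 1.0 (fully open); "finger_force": force on a finger pad.
Only numpy, scipy, OpenCV 4.12 (cv2) and the standard library are available. Lean on these libraries where they do the work, as an engineer would, in place of code of your own. Each camera call takes 0.05 s, during which the arm holds its last target. There are 200 camera calls.

## Task

The little door of the wooden sample case has been taken off and stands in the slotted stand. Lift it out, hang it by lowering both its hinge knuckles together, fully home, on the two upright hinge pins at the left edge of the case's front (feel for the pins: never force or drop the door), then swing it gently shut against its stop and let go. Leave everything else on the counter as it is.

Things in the scene. Friction and masses are not known exactly. Their poses are not given: they have to be found in the camera images.
- case: Open-fronted wooden sample case, fixed, 180 deep (x), 250 wide (y), 195 high; origin at the centre of its underside; open front at x = -90 mm. A steel hinge plate at the left of the front (+y) bears two upright coaxial pins. The plate sits in level slots, clamped anywhere within 14 mm either way (case y) of its middle: that shift is not measured, it must be felt or seen.
- hinge (a point): Fixed on the case at (-110, 90, 47) mm: foot of the lower pin, on its bracket's top, if the plate were at its middle. The real pin stands up to 14 mm from here along case y, and exactly here in case x and z. Both pins: 10 mm diameter, 16 mm high, the last 5 mm tapering to a 6 mm flat tip. The seated knuckles rest on the bracket tops.
- hinge_upper (a point): The same for the upper pin, 115 mm higher. Each bracket is a disc 20 mm in diameter, 6 mm thick, below its pin and held from the case side (+x). So the door's lower knuckle must come in under the upper bracket from the front or the side, a little above the lower pin, not down through the upper bracket.
- stop (a point): Fixed on the case at (-103, -72, 105) mm: face of the upright rubber strip, 13 mm thick, 140 high, that stops the shut door, parallel to the case's front.
- door: Loose lift-off door, about 0.3 kg: wooden frame with glass pane, panel 14 thick (x), 180 wide (y), 170 high; origin at the centre of its underside. Top rail 42 mm high, to be gripped across the 14 mm. Outer face at -x. It stands upright in the stand. Hung and shut, its axes are parallel to the case's, underside 35 mm above the counter. It swings freely; door against case must stay under 35 N.
- knuckle (a point): On the door at (0, 103.5, 12) mm: centre of the bore at the underside of the lower of two steel knuckles beyond the door's +y edge (26 outside, 12 bore, 18 high, on one upright axis). Seated, it lies at the foot of the lower pin.
- knuckle_upper (a point): On the door at (0, 103.5, 127) mm: the same for the upper knuckle.
- door_knob (a point): On the door at (-27, -70, 85) mm: outer end of the small brass knob (18 diameter, standing out 20 mm) on the outer face near the free edge.
- stand: Fixed dark wooden stand, 100 (x) x 140 (y), base 12 high, with a slot along its y, 17 mm wide and 40 mm deep (rims 52 mm above the counter), in which the door stands with its y along the stand's y; origin at the centre of its underside.
- tin_a: Bystander: black tin, 72 diameter x 110 high, origin at the centre of its underside.
- tin_b: Bystander: another such tin, origin at the centre of its underside.
- mug: Bystander: white mug, 80 diameter x 90 high, origin at the centre of its underside.
- carton: Bystander: green carton, 60 x 90 x 130 high, origin at the centre of its underside.
- jar: Bystander: amber jar, 70 diameter x 90 high, origin at the centre of its underside.
- brush: Bystander: small brush lying on the counter, 140 long.
- spoon: Bystander: spoon lying on the counter, 130 long.
Mind the look-alikes: they are no part of the job. Of the things that look like the door, the larger one is meant.

How it is judged:
By the outcome, as a careful person would: the job done as asked, in the order asked, and still so for the second after the job is handed in, with the robot touching nothing.
It also fails if it takes over 69 s, if anything falls off the work surface, if the arm or the gripper's body presses on something with over 40 N, if the wrist force passes 120 N, or if a joint passes its speed limit or range.

## Working session

There is one attempt and no reset: what is moved stays moved. The work goes in short steps, Python scripts to look and compute and a tool call to move; the robot and the scene stay as the last step left them, time stands still between calls to the robot, and variables do not carry over. Pictures are saved under pics/ and viewed, at most 10 in all, crops included, and the job is handed in when it is done.

Besides the shell and the picture viewer there is one more tool, called as name(argument=value, ...), one argument or row to a line, values as JSON. move_arm: Moves the arm, as the interface text tells. Shift numbers are shares of 0.04 m and turn numbers shares of 0.08 rad, none past 1 either way. Its arguments: {"type":"object","properties":{"series":{"type":"array"},"grip_force":{"type":"number"}},"required":["series"]}

```bash
mkdir -p pics; cat > h.py <<'E'
import numpy as np, cv2
from station import monitor, cams, bot
def ray(cam,px):
    p=cams.camera_params(cam);K=np.array(p["camera_matrix"]);k1=p["k1"]
    d=np.array([(px[0]-K[0,2])/K[0,0],(px[1]-K[1,2])/K[1,1]]);u=d.copy()
    for _ in range(20): u=d/(1+k1*(u@u))
    v=np.array(p["attitude"])@np.array([u[0],-u[1],-1]);return np.array(p["origin"]),v
def onz(cam,px,z):
    o,v=ray(cam,px);return o+v*(z-o[2])/v[2]
def proj(cam,X):
    p=cams.camera_params(cam);K=np.array(p["camera_matrix"]);c=np.array(p["attitude"]).T@(np.array(X)-p["origin"])
    u=np.array([c[0],-c[1]])/-c[2];u=u*(1+p["k1"]*(u@u));return K[:2,:2]@u+K[:2,2]
def tri(p1,p2):
    o1,v1=ray("scene",p1);o2,v2=ray("top",p2)
    A=np.stack([v1,-v2],1);s=np.linalg.lstsq(A,o2-o1,rcond=None)[0]
    a,b=o1+s[0]*v1,o2+s[1]*v2;return (a+b)/2,np.linalg.norm(a-b)
def snap(cam,name):
    im=cams.capture(cam);cv2.imwrite(f"pics/{name}.png",im[:,:,::-1]);return im
E
python3 - <<'E'
from h import *
np.set_printoptions(precision=4,suppress=True)
for c in("scene","top"):
    snap(c,c+"0");p=cams.camera_params(c);print(c,p["origin"],p["camera_matrix"],np.array(p["attitude"])[:,2])
    for l in("door","knuckle","knuckle_upper","door_knob","case","hinge","hinge_upper","stop","stand"):
        print(l,[(np.round(r["pixel"],1),round(r["score"],2)) for r in cams.pinpoint(c,l)[:3]])
o=monitor.get_obs();print(o["t"],o["ee_rot"],o["tcp_pos"],o["opening"])
E
```

```text
scene [ 1.082  -0.2438  0.8567] [[444.5044   0.     324.3188]
 [  0.     444.5044 238.9352]
 [  0.       0.       1.    ]] [ 0.5627 -0.2608  0.7844]
door [(array([353.1, 168.2]), 0.88), (array([416.2, 228.4]), 0.7), (array([509.7, 252.1]), 0.57)]
knuckle [(array([410.8, 259.9]), 0.93), (array([331.5, 179.2]), 0.89), (array([311.5, 221.7]), 0.63)]
knuckle_upper [(array([333.6, 154. ]), 0.93), (array([419.9, 222.6]), 0.65)]
door_knob [(array([435.3, 182.7]), 0.82), (array([372.5, 148.6]), 0.61), (array([511.8, 250.6]), 0.23)]
case [(array([409.2, 256.4]), 0.48)]
hinge [(array([247.5, 318.4]), 0.96), (array([434.3, 183. ]), 0.72), (array([412.8, 226.1]), 0.18)]
hinge_upper [(array([239.9, 291. ]), 0.82)]
stop [(array([241.3, 238.9]), 0.61), (array([409.3, 257.4]), 0.6)]
stand [(array([416.7, 227.5]), 0.77)]
top [0.4628 0.0108 1.1117] [[460.9129   0.     319.7558]
 [  0.     460.9129 244.7713]
 [  0.       0.       1.    ]] [-0.0834 -0.0216  0.9963]
door [(array([241.9, 361.8]), 0.79), (array([225.6, 251.3]), 0.65), (array([437.8, 208.7]), 0.48)]
knuckle [(array([269.1, 354.9]), 0.74), (array([253.8, 215.3]), 0.69)]
knuckle_upper [(array([263.8, 363. ]), 0.71)]
door_knob [(array([193.3, 267.2]), 0.84), (array([210.6, 365.2]), 0.79)]
case [(array([237.7, 162.1]), 0.26)]
hinge [(array([424.5, 215.1]), 0.85), (array([225.4, 253.9]), 0.48)]
hinge_upper []
stop [(array([401.8, 282.7]), 0.89)]
stand [(array([228.3, 256.5]), 0.77)]
1.0 [[-0.9464  0.323   0.    ]
 [ 0.323   0.9464  0.    ]
 [-0.      0.     -1.    ]] [0.2099 0.6152 0.2313] 1.0032950962797222
```

View pics/scene0.png

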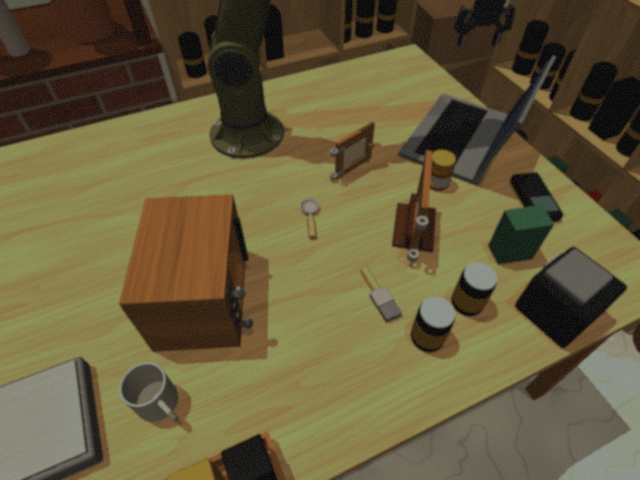

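View pics/top0.png

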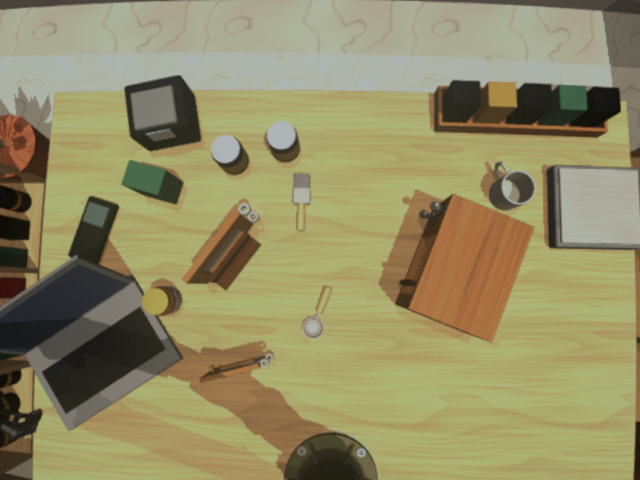

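The larger door stands in the stand (top view about (225,250), knuckles at (246,210), knob side lower left). The case is at top view (470,265), with its hinge pins at about (430,210). The smaller look-alike lies at (240,365). Next I zoom in on the pins and the knuckles.

```bash
python3 - <<'E'
from h import *
t=cv2.imread("pics/top0.png");s=cv2.imread("pics/scene0.png")
def c(im,x,y,w,h,W,H):return cv2.resize(im[y:y+h,x:x+w],(W,H),interpolation=cv2.INTER_CUBIC)
a=np.vstack([np.hstack([c(t,395,180,160,120,400,300)[:, :400],c(t,175,195,100,75,400,300)]),np.hstack([c(s,205,265,80,60,400,300),c(s,375,140,160,120,400,300)])])
cv2.imwrite("pics/comp1.png",np.clip(a.astype(float)*1.5,0,255).astype(np.uint8))
E
```

```text
(no output)
```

View pics/comp1.png

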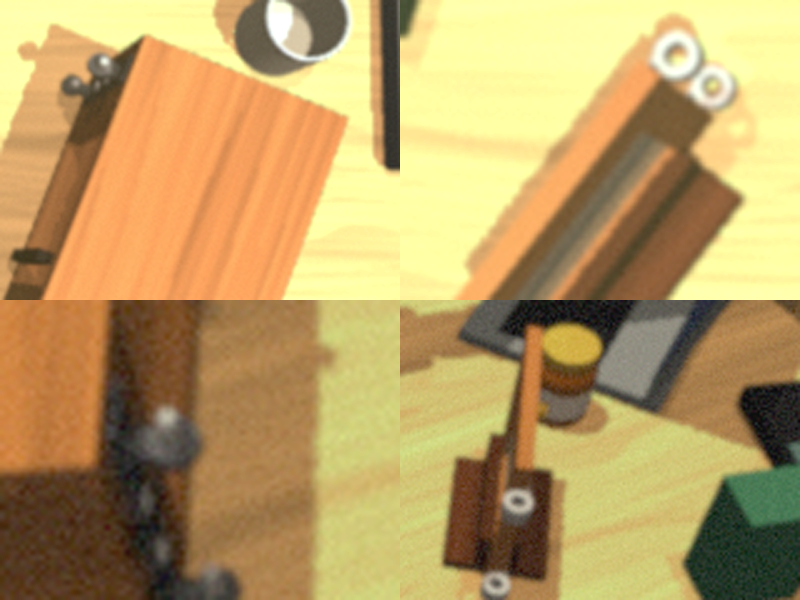

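Composite: upper pin at top (435,205.6) / scene (238.4,288), lower pin at top (423.8,214) / scene (247.6,322). Door knuckle rings are at top (243.9,208.8) and (253.3,216.8), scene (421.8,220.8) and (413,254). Now I fit the poses.

```bash
cat > fit.py <<'E'
from h import *
from scipy.optimize import least_squares
np.set_printoptions(precision=4,suppress=True)
def T(q,P,z0=0):
    c,s=np.cos(q[2]),np.sin(q[2]);return np.array([q[0]+c*P[0]-s*P[1],q[1]+s*P[0]+c*P[1],z0+P[2]])
E
python3 - <<'E'
from fit import *
C=[("top",(-.09,.125,.195),(453.8,194.8)),("top",(.09,.125,.195),(533.8,227.2)),("top",(.09,-.125,.195),(491,342)),("top",(-.09,-.125,.195),(409.5,308)),
("scene",(.09,-.125,.195),(147,199)),("scene",(-.09,-.125,.195),(235,197))]
f=lambda q:np.concatenate([proj(c,T(q,P))-p for c,P,p in C])
r=least_squares(f,[.45,-.35,np.arctan2(-.937,-.35)],loss="soft_l1");q=r.x
print("case",q,np.degrees(q[2]),f(q).reshape(-1,2))
P=[("top",(.178),(435,205.6)),("scene",.178,(238.4,288))]
g=lambda s:np.concatenate([proj("top",T(q,(-.11,.09+s[0],.176)))-(435,205.6),proj("scene",T(q,(-.11,.09+s[0],.178)))-(238.4,288),
  proj("scene",T(q,(-.11,.09+s[0],.158)))-(238,293.5)])
rs=least_squares(g,[0]);s=rs.x[0];print("shift",s,g([s]).reshape(-1,2))
for n in(0,s):print("pin",T(q,(-.11,.09+n,.162)),proj("top",T(q,(-.11,.09+n,.178))),proj("scene",T(q,(-.11,.09+n,.178))),proj("scene",T(q,(-.11,.09+n,.063))),proj("top",T(q,(-.11,.09+n,.063))))
D=[("top",(0,.1035,.145),(243.9,208.8)),("scene",(0,.1035,.145),(421.8,220.8)),("scene",(0,.1035,.03),(413,254)),("top",(0,.1035,.03),(253.3,216.8)),
("top",(-.027,-.07,.085),(193.3,267.2)),("scene",(-.027,-.07,.085),(435.3,182.7))]
f=lambda q:np.concatenate([proj(c,T(q,X,.012))-p for c,X,p in D])
r=least_squares(f,[.46,.2,-.7],loss="soft_l1");d=r.x
print("door",d,np.degrees(d[2]),f(d).reshape(-1,2));
for X in [(0,.09,.17),(0,-.09,.17)]:print(proj("top",T(d,X,.012)),proj("scene",T(d,X,.012)))
print("stop",T(q,(-.103,-.072,.105)),T(d,(0,0,.17),.012))
for l in ("top","scene"):
  for X in [(-.11,.09+s,.178)]:pass
E
```

```text
case [ 0.5021 -0.2743 -1.9503] -111.74305384833093 [[-0.4666 -2.5625]
 [ 1.0754 -0.4099]
 [-0.4737  0.2871]
 [-2.4813 -0.8454]
 [-1.7934 -2.6624]
 [-1.7841 -3.8601]]
shift 0.00317458786511063 [[ 1.3098 -1.2816]
 [-1.6002 -1.0719]
 [ 0.4682 -0.7158]]
pin [ 0.6265 -0.2055  0.162 ] [435.9695 205.5591] [236.923  285.4269] [245.6802 316.3507] [424.4696 213.9699]
pin [ 0.6294 -0.2067  0.162 ] [436.5343 204.1521] [236.7998 286.9281] [245.5893 317.7671] [424.9787 212.7111]
door [ 0.5336  0.2535 -2.1921] -125.59531991330033 [[-0.1121 -1.071 ]
 [-0.6285 -1.0568]
 [-0.5396 -1.3054]
 [-0.5538 -1.0816]
 [-1.1658 -0.2563]
 [-3.1869  1.5129]]
[237.5574 210.9656] [423.6397 206.8968]
[184.2092 281.2201] [427.7073 150.1317]
stop [ 0.4734 -0.152   0.105 ] [0.5336 0.2535 0.182 ]
```

move_arm(
  series=[
    [0,0,-0.95,0,0,0,-1],
    [0,0,-0.95,0,0,0,-1],
    [0,0,-0.95,0,0,0,-1],
    [0,0,-0.95,0,0,0,-1],
    [-0.756,-0.425,0,0,0,0,-1],
    [-0.756,-0.425,0,0,0,0,-1],
    [-0.756,-0.425,0,0,0,0,-1],
    [-0.756,-0.425,0,0,0,0,-1],
    [-0.756,-0.425,0,0,0,0,-1],
    [-0.756,-0.425,0,0,0,0,-1],
    [-0.756,-0.425,0,0,0,0,-1],
    [-0.756,-0.425,0,0,0,0,-1],
  ],
)

```text
t: 2.0
tcp_pos: [0.3959, 0.4069, 0.3836]
ee_rot: [[-0.946, 0.323, 0.0], [0.323, 0.946, 0.001], [-0.0, 0.001, -1.0]]
wrist_force: [0.7, -0.3, 0.3]
opening: 0.999
finger_force: 0.0
```

move_arm(
  series=[
    [-0.756,-0.425,0,0,0,0,-1],
    [-0.756,-0.425,0,0,0,0,-1],
    [-0.756,-0.425,0,0,0,0,-1],
    [-0.756,-0.425,0,0,0,0,-1],
    [-0.756,-0.425,0,0,0,0,-1],
    [-0.756,-0.425,0,0,0,0,-1],
    [0,0,0,0,0,0.9135,-1],
    [0,0,0,0,0,0.9135,-1],
    [0,0,0,0,0,0.9135,-1],
    [0,0,0,0,0,0.9135,-1],
    [0,0,0,0,0,0,-1],
  ],
)

```text
t: 2.92
tcp_pos: [0.5338, 0.2531, 0.3834]
ee_rot: [[-0.812, 0.584, 0.0], [0.584, 0.812, 0.0], [-0.0, 0.0, -1.0]]
wrist_force: [-0.3, 0.5, -0.8]
opening: 0.997
finger_force: 0.0
```

```bash
cat >> fit.py <<'E'
def plan(x,y,z,yaw):  # yaw = heading of tool y, deg; translate first, then turn
    o=monitor.get_obs();R=np.array(o["ee_rot"]);d=R.T@(np.array([x,y,z])-o["tcp_pos"])/.04
    w=np.degrees(np.arctan2(R[1,1],R[0,1]));print("t",o["t"],"tcp",o["tcp_pos"],"yaw",w,"tilt",R[:,2],"F",o["wrist_force"],"M",o["moment"],"op",o["opening"],"ff",o["finger_force"])
    print("shift",d,"turn_z",np.radians((w-yaw+180)%360-180)/.08)
E
python3 -c "
from fit import *
plan(.5336,.2535,.148,54.4)"
```

```text
t 2.9167 tcp [0.5338 0.2531 0.3834] yaw 54.30201878352724 tilt [ 0.0001  0.0001 -1.    ] F [-0.3268  0.5103 -0.8032] M [-0.0683  0.0008  0.0339] op 0.9968952340151627 ff 0.0
shift [0.0094 0.0039 5.8843] turn_z -0.02137618540698719
```

move_arm(
  series=[
    [0,0,0.9,0,0,0,-1],
    [0,0,0.9,0,0,0,-1],
    [0,0,0.9,0,0,0,-1],
    [0,0,0.9,0,0,0,-1],
    [0,0,0.8,0,0,0,-1],
    [0,0,0.6,0,0,0,-1],
    [0,0,0.5,0,0,0,-1],
    [0,0,0.38,0,0,0,-1],
    [0,0,0,0,0,0,0.3],
    [0,0,0,0,0,0,0.4],
    [0,0,0,0,0,0,0.5],
    [0,0,0,0,0,0,0.6],
  ],
  grip_force=60,
)

```text
t: 3.92
tcp_pos: [0.5347, 0.2538, 0.1499]
ee_rot: [[-0.814, 0.581, 0.003], [0.581, 0.814, 0.002], [-0.001, 0.003, -1.0]]
wrist_force: [-0.0, 0.3, -0.2]
opening: 0.453
finger_force: 0.0
```

move_arm(
  series=[
    [0,0,0,0,0,0,0.8],
    [0,0,0,0,0,0,1],
    [0,0,0,0,0,0,1],
    [0,0,0,0,0,0,1],
    [0,0,0,0,0,0,1],
  ],
)

```text
t: 4.33
tcp_pos: [0.5348, 0.2541, 0.1495]
ee_rot: [[-0.813, 0.582, 0.003], [0.582, 0.813, 0.002], [-0.001, 0.003, -1.0]]
wrist_force: [1.4, 1.6, 4.6]
opening: 0.154
finger_force: 59.7
```

```bash
python3 -c "
from fit import *
plan(.5336,.2535,.215,54.4)"
```

```text
t 4.3333 tcp [0.5348 0.2541 0.1495] yaw 54.4228077409843 tilt [ 0.0027  0.002  -1.    ] F [1.4294 1.6195 4.5721] M [ 0.5132 -0.3352 -0.0896] op 0.1541269026486456 ff 59.688114523887634
shift [ 0.0133 -0.0239 -1.6385] turn_z 0.004975877188974141
```

move_arm(
  series=[
    [0,0,-0.1,0,0,0,1],
    [0,0,-0.3,0,0,0,1],
    [0,0,-0.5,0,0,0,1],
    [0,0,-0.5,0,0,0,1],
    [0,0,-0.4,0,0,0,1],
    [0,0,-0.2,0,0,0,1],
    [-0.1,-0.124,0,0,0,0,1],
    [-0.2,-0.249,0,0,0,0,1],
    [-0.35,-0.435,0,0,0,0,1],
    [-0.45,-0.56,0,0,0,0,1],
    [-0.5,-0.622,0,0,0,0,1],
    [-0.5,-0.622,0,0,0,0,1],
  ],
)

```text
t: 5.33
tcp_pos: [0.5397, 0.1163, 0.226]
ee_rot: [[-0.813, 0.582, -0.004], [0.582, 0.813, -0.002], [0.002, -0.004, -1.0]]
wrist_force: [1.7, 0.5, -2.7]
opening: 0.156
finger_force: 59.3
```

move_arm(
  series=[
    [-0.5,-0.622,0,0,0,0,1],
    [-0.5,-0.622,0,0,0,0,1],
    [-0.5,-0.622,0,0,0,0,1],
    [-0.5,-0.622,0,0,0,0,1],
    [-0.4,-0.497,0,0,0,0,1],
    [-0.3,-0.373,0,0,0,0,1],
    [-0.15,-0.187,0,0,0,0,1],
    [0,0,0,0,0,0.7,1],
    [0,0,0,0,0,0.7,1],
    [0,0,0,0,0,0.7,1],
    [0,0,0,0,0,0.7,1],
    [0,0,0,0,0,0.7,1],
  ],
)

```text
t: 6.33
tcp_pos: [0.5502, -0.0621, 0.2266]
ee_rot: [[-0.619, 0.786, -0.003], [0.786, 0.619, 0.0], [0.002, -0.002, -1.0]]
wrist_force: [0.3, -0.4, -2.8]
opening: 0.153
finger_force: 59.2
```

```bash
python3 - <<'E'
from fit import *
plan(.5555,-.114,.2025,38.3)
t=snap("top","top1");s=snap("scene","scene1")
def c(im,x,y,w,h,W,H):return cv2.resize(im[y:y+h,x:x+w,::-1],(W,H),interpolation=cv2.INTER_CUBIC)
a=np.hstack([c(t,380,170,80,120,400,600),c(s,210,230,80,120,400,600)])
cv2.imwrite("pics/comp2.png",np.clip(a.astype(float)*1.7,0,255).astype(np.uint8))
E
```

```text
t 6.3333 tcp [ 0.5502 -0.0621  0.2266] yaw 38.230265722674986 tilt [-0.0031  0.0002 -1.    ] F [ 0.3292 -0.4254 -2.7741] M [ 0.0203  0.0296 -0.0082] op 0.1525953952563487 ff 59.23837602138519
shift [-1.1022 -0.6962  0.6014] turn_z -0.015213659260253403
```

View pics/comp2.png

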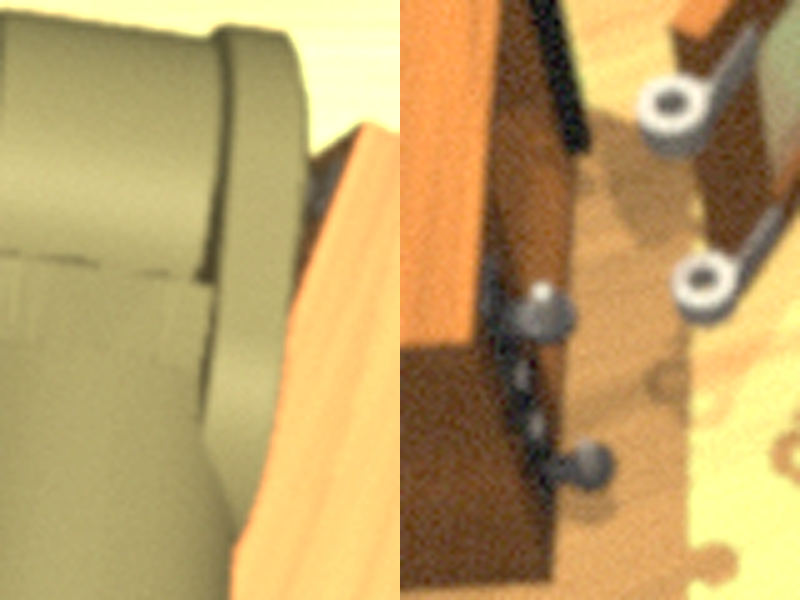

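Scene crop: upper pin tip at (238.2,288), lower bracket at (248,322), upper knuckle ring at (264.2,250.4), lower ring at (270.6,286.2). The arm hides the hinge from the top camera, so I use scene rays at known heights.

```bash
python3 - <<'E'
from fit import *
o=monitor.get_obs();R=np.array(o["ee_rot"]);p=np.array(o["tcp_pos"])
yd=-R[:,0];yd=np.array([np.cos(np.radians(38.23-90)),np.sin(np.radians(38.23-90))])
print("expected knuckle",p[:2]+.1035*yd)
for px,z in(((264.2,250.4),p[2]+.0075),((270.6,286.2),p[2]-.1075)):
    k=onz("scene",px,z);e=k[:2]-p[:2];print("knuckle",k,"along",e@yd,"across",e@np.array([-yd[1],yd[0]]))
for px,z in(((238.2,288),.178),((239,293.6),.162),((248,322.5),.047)):print("pin scene",onz("scene",px,z))
print("pin top",onz("top",(435,205.6),.174),onz("top",(423.8,214),.06))
E
```

```text
expected knuckle [ 0.6144 -0.1434]
knuckle [ 0.6149 -0.1431  0.2343] along 0.10360180098519962 across 0.0006405953386979038
knuckle [ 0.6161 -0.143   0.1193] along 0.10426081495111529 across 0.0016535278820381596
pin scene [ 0.6326 -0.2051  0.178 ]
pin scene [ 0.6341 -0.2065  0.162 ]
pin scene [ 0.6325 -0.2049  0.047 ]
pin top [ 0.627  -0.2044  0.174 ] [ 0.6268 -0.2045  0.06  ]
```

move_arm(
  series=[
    [-0.2,-0.104,0,0,0,0,1],
    [-0.2,-0.104,0,0,0,0,1],
    [-0.2,-0.104,0,0,0,0,1],
    [-0.2,-0.104,0,0,0,0,1],
    [-0.2,-0.104,0,0,0,0,1],
    [-0.185,-0.1,0,0,0,0,1],
    [0,0,0.15,0,0,0,1],
    [0,0,0.15,0,0,0,1],
    [0,0,0.15,0,0,0,1],
    [0,0,0.15,0,0,0,1],
    [0,0,0,0,0,0,1],
    [0,0,0,0,0,0,1],
  ],
)

```text
t: 7.43
tcp_pos: [0.5611, -0.1141, 0.2034]
ee_rot: [[-0.621, 0.783, -0.001], [0.783, 0.621, 0.0], [0.001, -0.001, -1.0]]
wrist_force: [0.2, -0.1, -2.5]
opening: 0.156
finger_force: 59.3
```

```bash
python3 - <<'E'
from fit import *
plan(.5555,-.114,.2025,38.3)
s=snap("scene","scene2");t=snap("top","top2")
def c(im,x,y,w,h,W,H):return cv2.resize(im[y:y+h,x:x+w,::-1],(W,H),interpolation=cv2.INTER_CUBIC)
a=np.hstack([c(s,215,260,50,75,400,600),c(t,395,180,50,75,400,600)])
cv2.imwrite("pics/comp3.png",np.clip(a.astype(float)*1.7,0,255).astype(np.uint8))
E
```

```text
t 7.4333 tcp [ 0.5611 -0.1141  0.2034] yaw 38.425374303877646 tilt [-0.0013  0.0003 -1.    ] F [ 0.1841 -0.0557 -2.4763] M [ 0.0203  0.0352 -0.0445] op 0.15567675289004965 ff 59.27639365196228
shift [ 0.0891 -0.1072  0.0226] turn_z 0.02735243000076399
```

View pics/comp3.png

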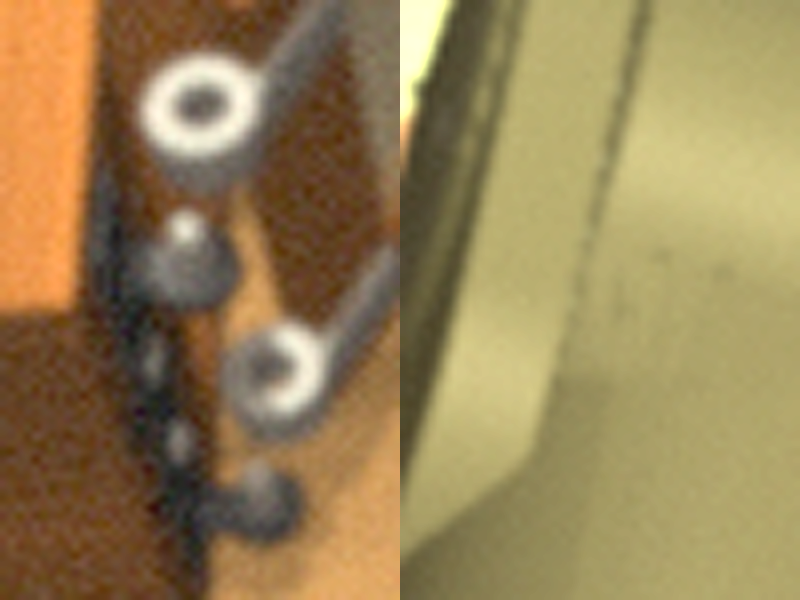

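Scene crop (8x): upper ring (240,273), lower ring (249.4,306.5), upper pin tip (238,288.2), lower pin tip (247.1,319.4). The top camera is still blocked.

```bash
python3 - <<'E'
from fit import *
o=monitor.get_obs();p=np.array(o["tcp_pos"]);a=np.radians(38.4-90);yd=np.array([np.cos(a),np.sin(a)])
K=[onz("scene",(240,273),p[2]+.0075),onz("scene",(249.4,306.5),p[2]-.1075)]
P=[onz("scene",(238,288.2),.178),onz("scene",(247.1,319.4),.063),onz("scene",(238.75,294),.1605),onz("scene",(247.75,323.1),.0455)]
print(K,P,sep="\n");print("expected kn",p[:2]+.1035*yd)
for k,q in zip(K,P):
  print("need",(q-k)[:2])
E
```

```text
[array([ 0.6269, -0.1947,  0.2118]), array([ 0.6284, -0.1937,  0.0968])]
[array([ 0.6329, -0.2055,  0.178 ]), array([ 0.6341, -0.2051,  0.063 ]), array([ 0.6337, -0.2071,  0.1605]), array([ 0.6328, -0.2057,  0.0455])]
expected kn [ 0.6259 -0.1956]
need [ 0.006  -0.0109]
need [ 0.0058 -0.0114]
```

move_arm(
  series=[
    [-0.08,-0.015,0,0,0,0,1],
    [-0.08,-0.015,0,0,0,0,1],
    [-0.08,-0.014,0,0,0,0,1],
    [-0.074,-0.014,0,0,0,0,1],
    [0,0,0.07,0,0,0,1],
    [0,0,0.07,0,0,0,1],
    [0,0,0.06,0,0,0,1],
    [0,0,0.06,0,0,0,1],
    [0,0,0.04,0,0,0,1],
    [0,0,0,0,0,0,1],
    [0,0,0,0,0,0,1],
  ],
)

```text
t: 8.45
tcp_pos: [0.5674, -0.126, 0.192]
ee_rot: [[-0.621, 0.784, -0.0], [0.784, 0.621, 0.0], [0.0, -0.0, -1.0]]
wrist_force: [0.8, 0.6, -3.2]
opening: 0.151
finger_force: 59.3
```

```bash
python3 - <<'E'
from fit import *
plan(.567,-.1255,.1725,38.3)
s=snap("scene","scene3")
cv2.imwrite("pics/comp4.png",np.clip(cv2.resize(s[260:335,215:265,::-1],(400,600),interpolation=cv2.INTER_CUBIC).astype(float)*1.7,0,255).astype(np.uint8))
E
```

```text
t 8.45 tcp [ 0.5674 -0.126   0.192 ] yaw 38.38011284056869 tilt [-0.0001  0.0001 -1.    ] F [ 0.7736  0.5769 -3.174 ] M [ 0.0169  0.0099 -0.0304] op 0.15140865027742825 ff 59.282267689704895
shift [0.0154 0.0009 0.4879] turn_z 0.017477910513111185
```

View pics/comp4.png

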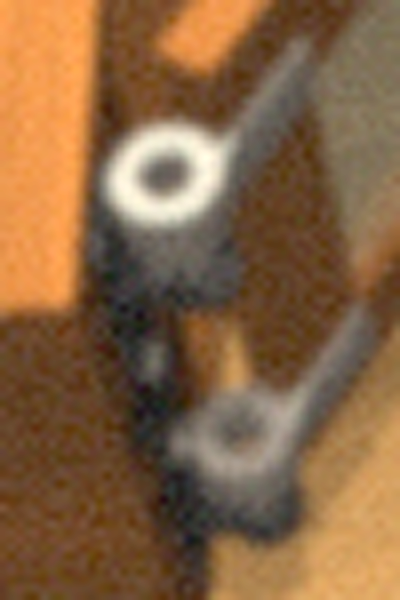

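```bash
python3 - <<'E'
from fit import *
z=monitor.get_obs()["tcp_pos"][2]
for px,h in(((235.9,281.5),z+.0075),((244.75,313.75),z-.1075)):print(onz("scene",px,h))
E
```

```text
[ 0.6325 -0.2058  0.1996]
[ 0.6327 -0.2064  0.0846]
```

move_arm(
  series=[
    [0,0,0.05,0,0,0,1],
    [0,0,0.05,0,0,0,1],
    [0,0,0.04,0,0,0,1],
    [0,0,0,0,0,0,1],
  ],
)

```text
t: 8.83
tcp_pos: [0.5671, -0.126, 0.186]
ee_rot: [[-0.621, 0.784, -0.001], [0.784, 0.621, 0.0], [0.001, -0.0, -1.0]]
wrist_force: [0.2, 0.6, -3.7]
opening: 0.156
finger_force: 59.3
```

move_arm(
  series=[
    [0,0,0.04,0,0,0,1],
    [0,0,0.04,0,0,0,1],
    [0,0,0,0,0,0,1],
  ],
)

```text
t: 9.08
tcp_pos: [0.5675, -0.126, 0.1831]
ee_rot: [[-0.621, 0.784, 0.0], [0.784, 0.621, 0.0], [0.0, 0.0, -1.0]]
wrist_force: [1.7, -0.1, -3.1]
opening: 0.153
finger_force: 59.2
```

```bash
python3 -c "
from fit import *
plan(.567,-.126,.1725,38.3)"
```

```text
t 9.0833 tcp [ 0.5675 -0.126   0.1831] yaw 38.38260876501363 tilt [ 0.0001  0.0001 -1.    ] F [ 1.678  -0.1361 -3.1166] M [ 0.085  -0.1189 -0.002 ] op 0.15266265141253335 ff 59.249292612075806
shift [ 0.0067 -0.0097  0.2638] turn_z 0.018022436756174015
```

move_arm(
  series=[
    [-0.01,0.012,0.03,0,0,0,1],
    [0,0,0.03,0,0,0,1],
    [0,0,0.03,0,0,0,1],
    [0,0,0,0,0,0,1],
  ],
)

```text
t: 9.42
tcp_pos: [0.5679, -0.126, 0.1794]
ee_rot: [[-0.621, 0.784, -0.0], [0.784, 0.621, 0.0], [0.0, -0.0, -1.0]]
wrist_force: [0.1, 0.2, -2.5]
opening: 0.151
finger_force: 59.3
```

```bash
python3 -c "
from fit import *
plan(.567,-.126,.1725,38.3)"
```

```text
t 9.4167 tcp [ 0.5679 -0.126   0.1794] yaw 38.37970178921258 tilt [-0.0003  0.0002 -1.    ] F [ 0.1417  0.2214 -2.5013] M [ 0.0926 -0.0442 -0.0079] op 0.15104998956869758 ff 59.25026535987854
shift [ 0.014  -0.0188  0.173 ] turn_z 0.017388233018624806
```

move_arm(
  series=[
    [0,0,0.03,0,0,0,1],
    [0,0,0.03,0,0,0,1],
    [0,0,0.03,0,0,0,1],
    [0,0,0.03,0,0,0,1],
    [0,0,0.02,0,0,0,1],
    [0,0,0,0,0,0,1],
  ],
)

```text
t: 9.92
tcp_pos: [0.568, -0.126, 0.1739]
ee_rot: [[-0.621, 0.784, -0.0], [0.784, 0.621, 0.0], [0.0, 0.0, -1.0]]
wrist_force: [0.2, 0.4, -3.4]
opening: 0.156
finger_force: 59.3
```

```bash
python3 -c "
from fit import *
plan(.567,-.126,.1725,38.3)"
```

```text
t 9.9167 tcp [ 0.568  -0.126   0.1739] yaw 38.378730976894325 tilt [-0.0001  0.0002 -1.    ] F [ 0.1959  0.3681 -3.4058] M [ 0.1799 -0.0808  0.0442] op 0.15574030963682875 ff 59.28513050079346
shift [ 0.0156 -0.0197  0.0354] turn_z 0.01717643462646836
```

Still hanging free. I ease it down by small steps until the weight comes off.

move_arm(
  series=[
    [0,0,0.02,0,0,0,1],
    [0,0,0.01,0,0,0,1],
    [0,0,0.01,0,0,0,1],
    [0,0,0,0,0,0,1],
  ],
)

```text
t: 10.25
tcp_pos: [0.5681, -0.126, 0.1725]
ee_rot: [[-0.621, 0.784, 0.0], [0.784, 0.621, 0.0], [0.0, 0.0, -1.0]]
wrist_force: [0.2, 0.9, -2.2]
opening: 0.158
finger_force: 59.4
```

move_arm(
  series=[
    [0,0,0.012,0,0,0,1],
    [0,0,0.012,0,0,0,1],
    [0,0,0,0,0,0,1],
  ],
)

```text
t: 10.5
tcp_pos: [0.5682, -0.1259, 0.1723]
ee_rot: [[-0.621, 0.784, 0.001], [0.784, 0.621, 0.001], [0.0, 0.001, -1.0]]
wrist_force: [-1.9, 2.5, 3.2]
opening: 0.152
finger_force: 60.2
```

Seated: the height has stopped at 0.1723 and the force has reversed. Now I release and rise.

move_arm(
  series=[
    [0,0,-0.015,0,0,0,1],
    [0,0,0,0,0,0,0.7],
    [0,0,0,0,0,0,0.4],
    [0,0,0,0,0,0,0.1],
    [0,0,0,0,0,0,0.1],
    [0,0,0,0,0,0,0.1],
    [0,0,0,0,0,0,0.1],
  ],
  grip_force=20,
)

```text
t: 11.08
tcp_pos: [0.568, -0.1264, 0.1721]
ee_rot: [[-0.62, 0.784, 0.0], [0.784, 0.62, -0.0], [-0.0, -0.0, -1.0]]
wrist_force: [-0.2, -0.1, 0.6]
opening: 0.453
finger_force: 0.0
```

```bash
python3 - <<'E'
from fit import *
plan(.568,-.126,.2525,38.3)
s=snap("scene","scene4")
cv2.imwrite("pics/comp5.png",np.clip(cv2.resize(s[160:340,180:420,::-1],(800,600),interpolation=cv2.INTER_CUBIC).astype(float)*1.6,0,255).astype(np.uint8))
E
```

```text
t 11.0833 tcp [ 0.568  -0.1264  0.1721] yaw 38.34982430713963 tilt [ 0.0001 -0.0003 -1.    ] F [-0.2029 -0.0831  0.5762] M [0.0466 0.0406 0.0229] op 0.4525580316413202 ff 0.0
shift [ 0.0087  0.0057 -2.0089] turn_z 0.010869977588893328
```

View pics/comp5.png

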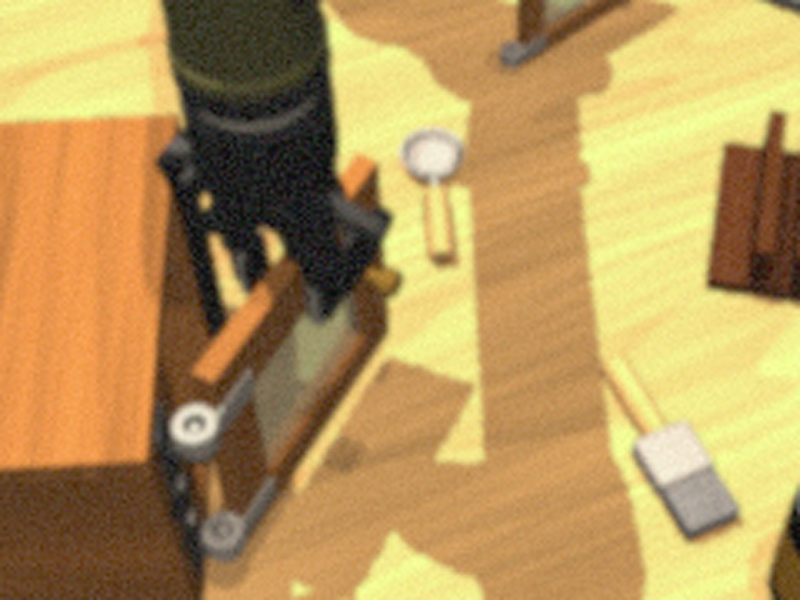

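The door hangs with both knuckles down on the brackets, at crop (195,425) and (222,532), and the pins show in the bores. Now I go round to the outside and push it shut.

move_arm(
  series=[
    [0,0,-0.4,0,0,0,0.1],
    [0,0,-0.8,0,0,0,0.1],
    [0,0,-0.8,0,0,0,0.1],
    [0.5,0.28,0,0,0,0,1],
    [0.55,0.28,0,0,0,0,1],
    [0.54,0.28,0,0,0,0,1],
    [0.5,0.28,0,0,0,0,1],
    [0,0,0,0,0,-0.8,1],
    [0,0,0,0,0,-0.8,1],
    [0,0,0,0,0,-0.8,1],
    [0,0,0,0,0,-0.8,1],
    [0,0,0,0,0,-0.8,1],
  ],
)

```text
t: 12.13
tcp_pos: [0.5513, -0.0328, 0.2522]
ee_rot: [[-0.838, 0.546, 0.0], [0.546, 0.838, -0.0], [-0.0, 0.0, -1.0]]
wrist_force: [-0.2, 0.4, 1.2]
opening: -0.0
finger_force: 0.0
```

move_arm(
  series=[
    [0,0,0,0,0,-0.8,1],
    [0,0,0,0,0,-0.8,1],
    [0,0,0,0,0,-0.8,1],
    [0,0,0,0,0,0,1],
  ],
)

```text
t: 12.47
tcp_pos: [0.5513, -0.0329, 0.2521]
ee_rot: [[-0.926, 0.378, 0.0], [0.378, 0.926, -0.0], [-0.0, 0.0, -1.0]]
wrist_force: [0.1, 0.1, -0.3]
opening: 0.001
finger_force: 0.0
```

```bash
python3 - <<'E'
from fit import *
plan(.5512,-.0331,.18,68.26)
plan(.5105,-.1353,.18,68.26)
E
```

```text
t 12.4667 tcp [ 0.5513 -0.0329  0.2521] yaw 67.78376598321341 tilt [ 0.0001 -0.     -1.    ] F [ 0.0656  0.1123 -0.3126] M [ 0.0222 -0.0186  0.0129] op 0.000875365115996057 ff 0.0
shift [ 0.     -0.0047  1.8036] turn_z -0.1038981450365465
t 12.4667 tcp [ 0.5513 -0.0329  0.2521] yaw 67.78376598321341 tilt [ 0.0001 -0.     -1.    ] F [ 0.0656  0.1123 -0.3126] M [ 0.0222 -0.0186  0.0129] op 0.000875365115996057 ff 0.0
shift [-0.024  -2.7547  1.8035] turn_z -0.1038981450365465
```

move_arm(
  series=[
    [0,0,0.6,0,0,-0.1,1],
    [0,0,0.7,0,0,0,1],
    [0,0,0.5,0,0,0,1],
    [0,-0.1,0,0,0,0,1],
    [0,-0.12,0,0,0,0,1],
    [0,-0.12,0,0,0,0,1],
    [0,-0.1,0,0,0,0,1],
    [0,-0.1,0,0,0,0,1],
    [0,-0.08,0,0,0,0,1],
    [0,-0.08,0,0,0,0,1],
    [0,-0.08,0,0,0,0,1],
    [0,-0.08,0,0,0,0,1],
  ],
)

```text
t: 13.47
tcp_pos: [0.5385, -0.0649, 0.1803]
ee_rot: [[-0.928, 0.372, 0.0], [0.372, 0.928, 0.0], [-0.0, 0.0, -1.0]]
wrist_force: [0.1, -0.9, -0.3]
opening: 0.001
finger_force: 0.0
```

move_arm(
  series=[
    [0,-0.08,0,0,0,0,1],
    [0,-0.08,0,0,0,0,1],
    [0,-0.08,0,0,0,0,1],
    [0,-0.08,0,0,0,0,1],
    [0,-0.08,0,0,0,0,1],
    [0,-0.08,0,0,0,0,1],
    [0,-0.08,0,0,0,0,1],
    [0,-0.08,0,0,0,0,1],
    [0,-0.08,0,0,0,0,1],
    [0,-0.08,0,0,0,0,1],
    [0,-0.08,0,0,0,0,1],
    [0,-0.08,0,0,0,0,1],
  ],
)

```text
t: 14.47
tcp_pos: [0.5241, -0.1006, 0.1801]
ee_rot: [[-0.928, 0.372, 0.0], [0.372, 0.928, 0.0], [0.0, 0.0, -1.0]]
wrist_force: [-0.3, 0.2, -0.0]
opening: 0.0
finger_force: 0.1
```

```bash
python3 - <<'E'
from fit import *
plan(.5105,-.1353,.18,68.26)
s=snap("scene","scene5")
cv2.imwrite("pics/comp6.png",np.clip(cv2.resize(s[160:340,180:420,::-1],(800,600),interpolation=cv2.INTER_CUBIC).astype(float)*1.6,0,255).astype(np.uint8))
E
```

```text
t 14.4667 tcp [ 0.5241 -0.1006  0.1801] yaw 68.16932388120111 tilt [ 0.      0.0001 -1.    ] F [-0.2612  0.214  -0.0373] M [ 0.0655 -0.0164 -0.025 ] op 0.0003448482158507608 ff 0.09379254610394128
shift [-0.008  -0.9312  0.0034] turn_z -0.01978246032463142
```

View pics/comp6.png

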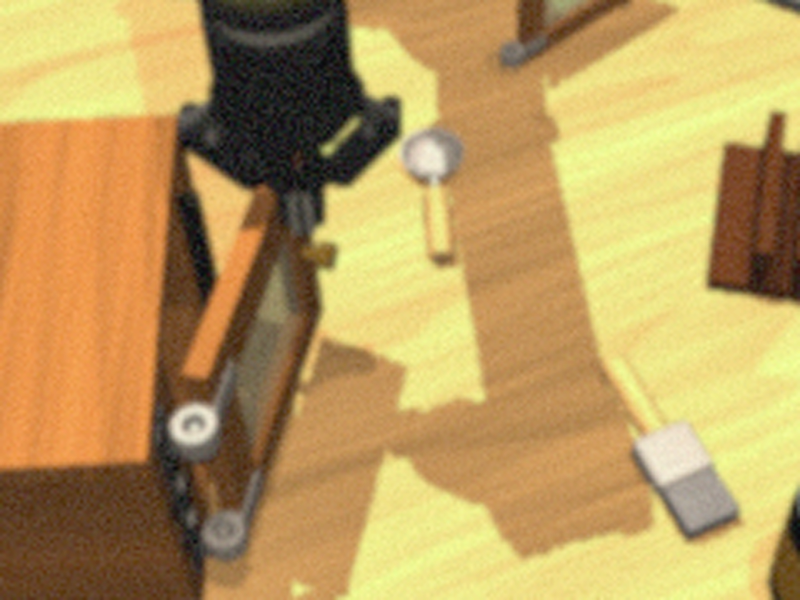

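The door swings with the fingers (crop: door from (190,370) to (265,200), about 15° open). I continue more slowly.

move_arm(
  series=[
    [0,-0.07,0,0,0,0,1],
    [0,-0.07,0,0,0,0,1],
    [0,-0.07,0,0,0,0,1],
    [0,-0.06,0,0,0,0,1],
    [0,-0.06,0,0,0,0,1],
    [0,-0.06,0,0,0,0,1],
    [0,-0.06,0,0,0,0,1],
    [0,-0.06,0,0,0,0,1],
    [0,-0.05,0,0,0,0,1],
    [0,-0.05,0,0,0,0,1],
    [0,-0.05,0,0,0,0,1],
    [0,-0.05,0,0,0,0,1],
  ],
)

```text
t: 15.52
tcp_pos: [0.5136, -0.1269, 0.1802]
ee_rot: [[-0.928, 0.372, 0.0], [0.372, 0.928, 0.0], [-0.0, 0.0, -1.0]]
wrist_force: [0.5, 0.5, 0.3]
opening: 0.0
finger_force: 0.1
```

move_arm(
  series=[
    [0,-0.04,0,0,0,0,1],
    [0,-0.04,0,0,0,0,1],
    [0,-0.04,0,0,0,0,1],
    [0,-0.03,0,0,0,0,1],
    [0,0,0,0,0,0,1],
  ],
)

```text
t: 15.93
tcp_pos: [0.5113, -0.1326, 0.1802]
ee_rot: [[-0.928, 0.372, 0.0], [0.372, 0.928, -0.0], [-0.0, -0.0, -1.0]]
wrist_force: [-0.4, -0.4, 0.2]
opening: 0.005
finger_force: 0.1
```

move_arm(
  series=[
    [0,-0.025,0,0,0,0,1],
    [0,-0.025,0,0,0,0,1],
    [0,-0.025,0,0,0,0,1],
    [0,0,0,0,0,0,1],
  ],
)

```text
t: 16.27
tcp_pos: [0.5102, -0.1353, 0.1802]
ee_rot: [[-0.928, 0.372, 0.0], [0.372, 0.928, -0.0], [-0.0, -0.0, -1.0]]
wrist_force: [0.5, 1.3, -0.9]
opening: -0.003
finger_force: 0.1
```

move_arm(
  series=[
    [0,-0.025,0,0,0,0,1],
    [0,-0.025,0,0,0,0,1],
    [0,-0.025,0,0,0,0,1],
    [0,0,0,0,0,0,1],
  ],
)

```text
t: 16.6
tcp_pos: [0.5099, -0.1359, 0.1802]
ee_rot: [[-0.929, 0.37, 0.001], [0.37, 0.929, 0.002], [-0.0, 0.003, -1.0]]
wrist_force: [1.9, 4.5, -1.0]
opening: -0.0
finger_force: 2.6
```

It has reached its stop (about 5 N and stalled). I back away gently, rise and check.

move_arm(
  series=[
    [0,0.03,0,0,0,0,1],
    [0,0.03,0,0,0,0,1],
    [0,0.05,0,0,0,0,1],
    [0,0.15,0,0,0,0,1],
    [0,0.4,0,0,0,0,1],
    [0,0.8,0,0,0,0,1],
    [0,0.8,0,0,0,0,1],
    [0,0.8,0,0,0,0,1],
    [0,0,-0.8,0,0,0,1],
    [0,0,-0.8,0,0,0,1],
    [0,0.8,0,0,0,0,1],
    [0,0,0,0,0,0,1],
  ],
)

```text
t: 17.6
tcp_pos: [0.5693, 0.0113, 0.2464]
ee_rot: [[-0.93, 0.367, 0.005], [0.367, 0.93, 0.003], [-0.004, 0.005, -1.0]]
wrist_force: [-1.4, 2.8, -1.4]
opening: 0.001
finger_force: 0.0
```

```bash
python3 - <<'E'
from fit import *
s=snap("scene","scene6");t=snap("top","top6")
a=np.vstack([cv2.resize(s[190:340,170:370],(400,300)),cv2.resize(t[165:315,370:570],(400,300))])
a=cv2.resize(a,(800,1200))
a=np.hstack([cv2.resize(s[190:340,190:290,::-1],(400,600),interpolation=cv2.INTER_CUBIC),cv2.resize(t[175:325,380:480,::-1],(400,600),interpolation=cv2.INTER_CUBIC)])
cv2.imwrite("pics/comp7.png",np.clip(a.astype(float)*1.6,0,255).astype(np.uint8));print(monitor.get_obs()["wrist_force"])
E
```

```text
[ 0.2284 -1.2199  0.5448]
```

View pics/comp7.png

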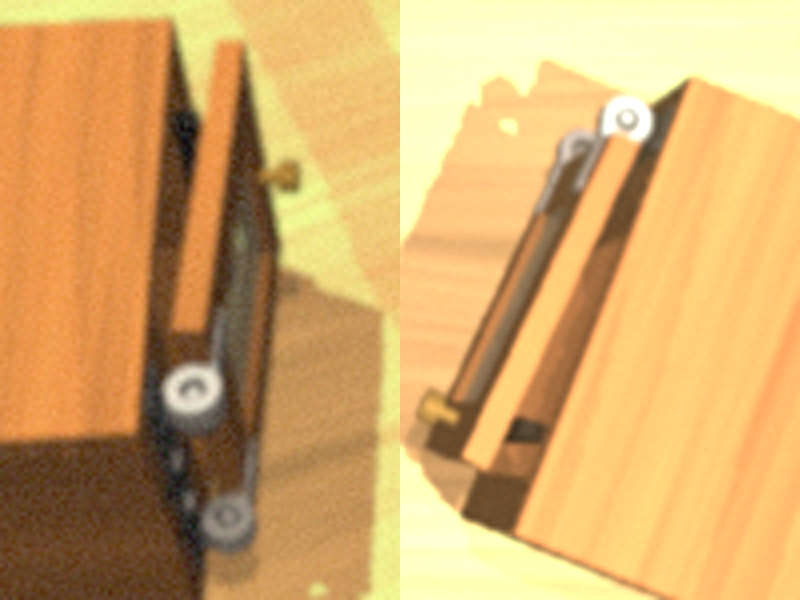

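```bash
python3 - <<'E'
from fit import *
t=cv2.imread("pics/top6.png")
h=np.array([.6325,-.2071])
for a in(-111.74,-113.5,-115):
    th=np.radians(a)
    q=[*(h-.1035*np.array([-np.sin(th),np.cos(th)])),th]
    print(a,[proj("top",T(q,X,.035)) for X in((0,.1035,.145),(-.007,-.09,.17),(.007,-.09,.17),(-.027,-.07,.085))],proj("scene",T(q,(-.027,-.07,.085),.035)))
cams.capture("top");print(cams.pinpoint("top","door_knob")[:2]);cams.capture("scene");print(cams.pinpoint("scene","door_knob")[:2])
E
```

```text
-111.74 [array([436.9724, 202.4993]), array([400.1805, 288.798 ]), array([406.7764, 291.5786]), array([389.0144, 276.1098])] [259.5666 233.0348]
-113.5 [array([436.9724, 202.4993]), array([397.4412, 287.4736]), array([403.9511, 290.4561]), array([386.8884, 274.7544])] [262.0493 233.2685]
-115 [array([436.9724, 202.4993]), array([395.139 , 286.2789]), array([401.5704, 289.431 ]), array([385.1099, 273.5486])] [264.1538 233.515 ]
[{'pixel': [210.3, 361.2], 'score': 0.72}, {'pixel': [384.1, 271.8], 'score': 0.62}]
[{'pixel': [264.5, 234.4], 'score': 0.93}, {'pixel': [370.9, 146.1], 'score': 0.79}]
```

The door stands about 3° open: the knob is at scene (264.5,234), while shut predicts (259.6,233). It rebounded, so I push again, more softly, and retreat slower.

move_arm(
  series=[
    [0,0,0.8,0,0,0,1],
    [0,0,0.8,0,0,0,1],
    [0,-0.7,0,0,0,0,1],
    [0,-0.8,0,0,0,0,1],
    [0,-0.8,0,0,0,0,1],
    [0,-0.5,0,0,0,0,1],
    [0,-0.3,0,0,0,0,1],
    [0,0,0,0,0,0,1],
    [0,0,0,0,0,0,1],
  ],
)

```text
t: 18.65
tcp_pos: [0.5206, -0.1094, 0.1802]
ee_rot: [[-0.928, 0.373, 0.0], [0.373, 0.928, 0.001], [-0.0, 0.001, -1.0]]
wrist_force: [0.9, 0.2, -0.3]
opening: -0.002
finger_force: 0.0
```

```bash
python3 - <<'E'
from fit import *
plan(.5102,-.1353,.18,68.26)
cams.capture("scene");print(cams.pinpoint("scene","door_knob")[:2])
E
```

```text
t 18.65 tcp [ 0.5206 -0.1094  0.1802] yaw 68.10242229578132 tilt [ 0.0005  0.0009 -1.    ] F [ 0.8733  0.1792 -0.2889] M [ 0.0683 -0.0625 -0.005 ] op -0.0015149865369096724 ff 0.0
shift [-0.001  -0.698   0.0043] turn_z -0.034378122079371874
[{'pixel': [266.3, 235.0], 'score': 0.71}, {'pixel': [372.6, 149.9], 'score': 0.65}]
```

move_arm(
  series=[
    [0,-0.06,0,0,0,0,1],
    [0,-0.06,0,0,0,0,1],
    [0,-0.06,0,0,0,0,1],
    [0,-0.06,0,0,0,0,1],
    [0,-0.06,0,0,0,0,1],
    [0,-0.06,0,0,0,0,1],
    [0,-0.06,0,0,0,0,1],
    [0,-0.05,0,0,0,0,1],
    [0,-0.05,0,0,0,0,1],
    [0,-0.04,0,0,0,0,1],
    [0,-0.04,0,0,0,0,1],
    [0,-0.03,0,0,0,0,1],
  ],
)

```text
t: 19.75
tcp_pos: [0.511, -0.1331, 0.1802]
ee_rot: [[-0.928, 0.372, 0.0], [0.372, 0.928, 0.0], [-0.0, 0.0, -1.0]]
wrist_force: [-0.0, 0.2, 0.1]
opening: -0.002
finger_force: 0.1
```

move_arm(
  series=[
    [0,-0.02,0,0,0,0,1],
    [0,-0.02,0,0,0,0,1],
    [0,-0.02,0,0,0,0,1],
    [0,-0.01,0,0,0,0,1],
    [0,-0.01,0,0,0,0,1],
    [0,0,0,0,0,0,1],
    [0,0,0,0,0,0,1],
    [0,0,0,0,0,0,1],
  ],
)

```text
t: 20.42
tcp_pos: [0.51, -0.1357, 0.1802]
ee_rot: [[-0.928, 0.372, 0.0], [0.372, 0.928, 0.0], [-0.0, 0.0, -1.0]]
wrist_force: [0.4, 0.9, -0.0]
opening: 0.001
finger_force: 0.6
```

```bash
python3 - <<'E'
from fit import *
plan(.5102,-.1353,.18,68.26)
cams.capture("scene");print(cams.pinpoint("scene","door_knob")[:2])
E
```

```text
t 20.4167 tcp [ 0.51   -0.1357  0.1802] yaw 68.18663861534414 tilt [ 0.0002  0.0003 -1.    ] F [ 0.3582  0.8965 -0.0468] M [ 0.2367 -0.0332  0.0165] op 0.0006295270891060304 ff 0.6468144804239273
shift [-0.0005  0.0108  0.0043] turn_z -0.016004971325836857
[{'pixel': [372.8, 150.7], 'score': 0.93}, {'pixel': [260.0, 231.6], 'score': 0.83}]
```

Shut (knob at scene (260,231.6), about 1 N). Very slow retreat.

move_arm(
  series=[
    [0,0.003,0,0,0,0,1],
    [0,0.003,0,0,0,0,1],
    [0,0.003,0,0,0,0,1],
    [0,0.003,0,0,0,0,1],
    [0,0.003,0,0,0,0,1],
    [0,0.003,0,0,0,0,1],
    [0,0.003,0,0,0,0,1],
    [0,0.003,0,0,0,0,1],
    [0,0.003,0,0,0,0,1],
    [0,0.003,0,0,0,0,1],
    [0,0.003,0,0,0,0,1],
    [0,0.003,0,0,0,0,1],
  ],
)

```text
t: 21.52
tcp_pos: [0.5104, -0.1347, 0.1802]
ee_rot: [[-0.928, 0.372, 0.0], [0.372, 0.928, -0.0], [-0.0, -0.0, -1.0]]
wrist_force: [-0.4, 0.3, -0.9]
opening: -0.003
finger_force: 0.0
```

move_arm(
  series=[
    [0,0.003,0,0,0,0,1],
    [0,0.003,0,0,0,0,1],
    [0,0.003,0,0,0,0,1],
    [0,0.005,0,0,0,0,1],
    [0,0.005,0,0,0,0,1],
    [0,0.005,0,0,0,0,1],
    [0,0.01,0,0,0,0,1],
    [0,0.01,0,0,0,0,1],
    [0,0.02,0,0,0,0,1],
    [0,0.05,0,0,0,0,1],
    [0,0.1,0,0,0,0,1],
    [0,0.2,0,0,0,0,1],
  ],
)

```text
t: 22.52
tcp_pos: [0.5166, -0.1197, 0.1802]
ee_rot: [[-0.928, 0.373, 0.0], [0.373, 0.928, -0.0], [-0.0, -0.0, -1.0]]
wrist_force: [-1.0, -0.1, -0.4]
opening: -0.004
finger_force: 0.0
```

```bash
python3 - <<'E'
from fit import *
plan(.5102,-.1353,.18,68.26)
for i in range(3):
  cams.capture("scene");print([r["pixel"] for r in cams.pinpoint("scene","door_knob")[:2]])
E
```

```text
t 22.5167 tcp [ 0.5166 -0.1197  0.1802] yaw 68.08311497358937 tilt [ 0.0001 -0.0002 -1.    ] F [-0.9612 -0.0682 -0.3575] M [ 0.0309 -0.043   0.0137] op -0.004168465946506129 ff 0.0
shift [ 0.0015 -0.4215  0.0062] turn_z -0.03859032635427977
[[258.8, 231.4], [252.8, 285.5]]
[[262.5, 231.5], [376.5, 147.7]]
[[264.6, 235.1], [370.5, 149.8]]
```

move_arm(
  series=[
    [0,0.4,0,0,0,0,1],
    [0,0.8,0,0,0,0,1],
    [0,0.8,0,0,0,0,1],
    [0,0.8,0,0,0,0,1],
    [0,0,-0.8,0,0,0,1],
    [0,0,-0.8,0,0,0,1],
    [0,0.8,0,0,0,0,1],
    [0,0,0,0,0,0,1],
  ],
)

```text
t: 23.48
tcp_pos: [0.5727, 0.02, 0.2464]
ee_rot: [[-0.93, 0.367, 0.005], [0.367, 0.93, 0.004], [-0.003, 0.006, -1.0]]
wrist_force: [-0.6, 0.8, -1.5]
opening: 0.0
finger_force: 0.0
```

```bash
python3 - <<'E'
from fit import *
s=snap("scene","scene7");t=snap("top","top7")
a=np.hstack([cv2.resize(s[190:340,190:290,::-1],(400,600),interpolation=cv2.INTER_CUBIC),cv2.resize(t[175:325,380:480,::-1],(400,600),interpolation=cv2.INTER_CUBIC)])
cv2.imwrite("pics/comp8.png",np.clip(a.astype(float)*1.6,0,255).astype(np.uint8))
for x in("scene","top"):print(x,[r["pixel"] for r in cams.pinpoint(x,"door_knob")[:2]])
E
```

```text
scene [[261.4, 232.4], [373.9, 147.5]]
top [[387.1, 276.9], [212.0, 363.7]]
```

View pics/comp8.png

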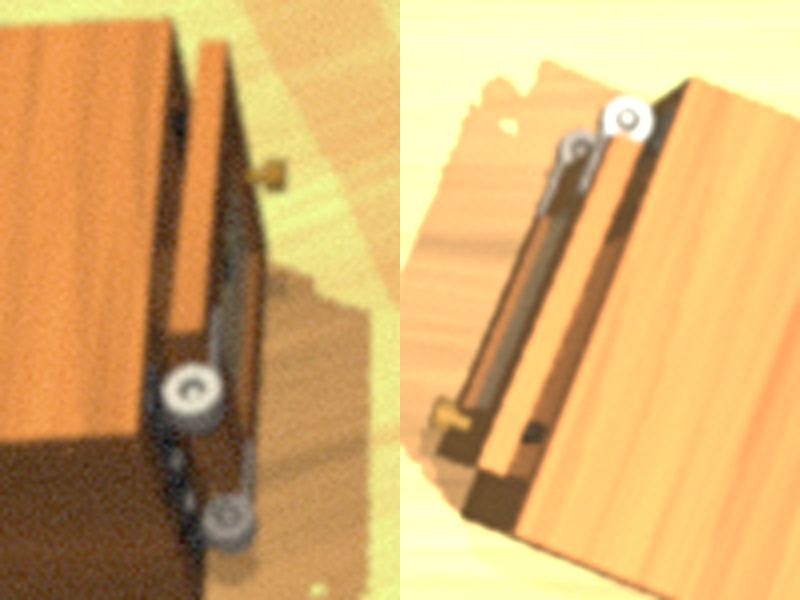

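The door is now parallel to the case edge and touching the stop at (535,430). I check that it stays put over time.

move_arm(
  series=[
    [0,0,0,0,0,0,1],
    [0,0,0,0,0,0,1],
    [0,0,0,0,0,0,1],
    [0,0,0,0,0,0,1],
    [0,0,0,0,0,0,1],
    [0,0,0,0,0,0,1],
    [0,0,0,0,0,0,1],
    [0,0,0,0,0,0,1],
    [0,0,0,0,0,0,1],
    [0,0,0,0,0,0,1],
    [0,0,0,0,0,0,1],
    [0,0,0,0,0,0,1],
  ],
)

```text
t: 24.68
tcp_pos: [0.5702, 0.0144, 0.2442]
ee_rot: [[-0.928, 0.372, 0.0], [0.372, 0.928, 0.0], [-0.0, 0.0, -1.0]]
wrist_force: [0.9, 0.5, 0.3]
opening: -0.002
finger_force: 0.0
```

```bash
python3 - <<'E'
from fit import *
snap("scene","scene8");snap("top","top8")
g=lambda n:cv2.imread(f"pics/{n}.png",0).astype(np.float32)
for c,(x,y,w,h) in(("scene",(232,195,36,70)),("top",(386,245,40,55))):
  for n in("6","7"):
    T0=g(c+"8")[y:y+h,x:x+w];D=g(c+n)[y-5:y+h+5,x-5:x+w+5]
    print(c,n,cv2.minMaxLoc(cv2.matchTemplate(D,T0,cv2.TM_CCOEFF_NORMED))[1::2], np.abs(g(c+n)[y:y+h,x:x+w]-T0).mean())
print(np.abs(g("scene7")-g("scene8")).mean())
E
```

```text
scene 6 (0.9099195599555969, (8, 5)) 16.637302
scene 7 (0.9960766434669495, (5, 5)) 2.5214286
top 6 (0.8348566889762878, (3, 4)) 17.202272
top 7 (0.9992932677268982, (5, 5)) 0.9372727
3.0769076
```

No movement: the door rests shut, and the robot is clear of everything.

```bash
python3 -c "
from station import bot
print(bot.close_job())"
```

```text
the job is handed in; nothing more can be done
None
```

The door hangs with both knuckles fully home on the pins and rests shut against its stop. My first push rebounded about 3° open, so I closed it again more softly; it then stayed put for the second I watched, and I handed the job in with the arm clear and nothing else touched.

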